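# Shut the cartridge cage and drop its gravity latch

### The arm

A 7-joint arm with a two-finger parallel gripper is mounted at the origin on the work surface. World frame = base frame: x ahead of the robot, y to its left, z up, the work surface at z = 0. Lengths are in m, angles in rad, forces in N, time in s.
With the tool pointing down it reaches from about 0.4 to 0.85 m from the base axis. Payload 6.9 kg.
Tool frame: the origin (TCP) lies midway between the tips of the shut fingers; the grasp point (between the pads) lies 19 mm behind it (r.grip_point_offset is the distance from the TCP to the grasp point, in m); z points along the fingers, y is the line along which they close (so a half turn about z gives the same grasp; the last joint's range is limited). The gripper opens to 85 mm and grips with 20 to 120 N. Pads are 22 mm wide; open, the fingers measure 114 mm over their backs; the gripper's body (76 mm by 85 mm) begins 54 mm behind the grasp point. The pads swing forward as they close: fully open they stand 13 mm farther back than shut.
Start: joints at [-1.03, 0.507, -0.238, 1.5, 0.126, 1.149, -0.155], TCP at [0.264, 0.567, 0.231] pointing down, gripper open.
Joint ranges: [-3.08, 3.08], [-0.24, 2.05], [-1.43, 1.35], [0, 2.5], [-1.52, 4.66], [0.17, 1.96], [-2.89, 2.89]. Speed limits (rad/s): [2.39, 2.39, 3.14, 3.14, 3.14, 3.14, 3.14].

### API

Orientations are given as a unit quaternion [x, y, z, w].
In Python, from station import r gives the robot as it stands.
- The arm moves only by the tool carry_out, never from a script. Its argument "motion" is a list of rows, each an object of numbers: "grip": the opening, from 0 (shut) to 1 (fully open); "x", "y", "z": the shift along the tool's x, y, z in units of 30 mm (1.0 is 30 mm); "turn": the turn about the tool's z in units of 5 degrees (1.0 is 5 degrees). A call has 1 to 5 rows; each row shifts and turns the commanded pose from where the row before left it, along the tool's axes as they then stand; what a row does not reach is not made up. A row lasts 1/10 s, in which the tool goes at most 50 mm and 8.59 degrees, less where a joint would pass 70% of its speed; a pose out of reach is approached as far as the arm can. A call is refused whole if a number of a shift passes 1 or a number of a turn 1, either way. A call with a gripper value outside its range is refused whole. The fingers move at their own pace and stop on an object; "grip_force" is the grip in N (left out, the last holds). Time passes only in rows, so rows that do not move let the fingers close. It gives the time, the measured TCP pose, the force, the opening and the grip force at its end, in the units of the state.
- r.read_state(): the state, without advancing time (a new reading comes with each control period).
- r.grab_frame(name): name is "side" or "top" or "wrist"; returns (picture, depth): 384x512x3 uint8, red, green, blue; 384x512 float32, m along the optical axis (not along the pixel's ray), 0 where there is no reading.
- r.calibration(name): a dict with "vfov" (degrees; the focal length in pixels is half the picture's height over the tangent of half this angle, whatever the lens; pixels are square), "cx", "cy" (the principal point, pixels), "rvec" (rotation vector, rad) and "tvec" (3), from world to camera coordinates, as OpenCV has them. Camera axes: x right, y down, z forward; pixel columns grow to the right and rows downward; lengths in m; the calibration is good to about 2 mm. A picture is of the moment at which its call begins: read the wrist's pose just before it. calibration takes no time and is no camera call; for the wrist camera it gives the pose at the moment of the call.
- r.finish_job(): hands the job in; it is judged then, once.
The state is a dict: "clock": time; "qpos": joint angles; "qvel": joint speeds; "joint_torque": joint torques, N m; "eef_pos": TCP position; "orientation": TCP orientation; "force": force on the tool from outside, world axes, zero at the start; "moment": the same for the moment, N m; "gripper_width": finger opening in m; "grasp_force": force on a finger pad.
Only numpy, scipy, OpenCV 4.12 (cv2) and the standard library are available. Lean on these libraries where they do the work, as an engineer would, in place of code of your own. Each camera call takes 0.05 s, during which the arm holds its last target. There are 200 camera calls.

### The job

Shut the gate of the gas-cartridge cage on the bench and latch it: lift the gravity latch bar by its red ball, swing the sprung gate to, and let the bar drop fully into the notch of the keeper so that it holds the gate shut once you let go. The keeper's tooth block is not always clamped at the same place, so feel for it and never force the bar or the gripper hard against the keeper; leave the cartridges and the things on the bench where they are.

Things in the scene. Friction and masses are not known exactly. Their poses are not given: they have to be found in the camera images.
- cage: Fixed open-topped green steel cage, 320 mm wide, 220 mm deep, 150 mm high, holding three gas cartridges. Origin on the bench in the middle of the front opening; x points into the cage (away from the robot), y along the front to the hinge side (left seen from the robot), z up. It is turned up to 0.2 rad. Gate hinge at y +137 mm, the other front post at y -150 mm.
- gate_hinge (a point): Point on the gate's vertical hinge line at bench height, at cage frame (0, 137, 0) mm. It turns with the gate: at gate 0 its axes are the cage's, and the gate panel runs from it along its -y for 262 mm, its top edge at height 141 mm.
- gate (a joint): Swing of the gate, rad; 0: in the plane of the cage front; positive: swung out towards the robot; limits -0.06, 0.75. A hinge spring (3 N m/rad, 0.3 N m friction) holds it ajar near 0.42: shutting takes about 6 N at the ball, and unlatched it springs open. Latched it reads -0.045 to 0.045, depending on where the keeper's tooth block is clamped.
- latch_bar (a joint): Lift of the latch bar about its pivot on the gate, rad; 0: down and level on its rest lug; positive: nose lifted; limit 0.6. It falls by its own weight (0.2 to 0.45 kg). From 0.07 it clears the tops of the keeper's tooth block; resting on them it reads about 0.06. Flat steel 8 mm thick, 18 mm high, underside at height 111 mm when down.
- latch_pivot (a point): Pivot of the latch bar on the gate, at (-24, -80, 120) mm from gate_hinge in the gate's axes. From here the bar runs along the gate's -y; its nose, 250 mm from the pivot, reaches past the gate's edge and across the keeper.
- latch_ball (a point): Centre of the red ball knob, 26 mm in diameter, on an 8 mm stem standing up from the bar: 155 mm along the bar from the pivot and 62 mm above the bar's centre line (height 182 mm with the bar down). Can be pinched from above in any direction; free all round.
- keeper: Fixed yellow bracket on the outer side of the cage's front post, with the aluminium tooth block that takes the bar. Origin on its upper face, at cage frame (-24, -174, 93) mm, axes as the cage's; bar's distance from the hinge here 311 mm. With the gate at 0 the bar's middle is at the origin's x. More than 20 N on bracket or block counts as forcing it.
- keeper_mid (a point): Middle of the bracket's slot (same point as keeper). The 18 mm wide block has, along +x: a flat-topped hump 20 mm long with upright sides, top at height 125 mm; a notch 13 mm wide, floor at 103 mm; a rear shoulder like the hump. It is clamped so that the notch's middle is anywhere within 10 mm either way of this point along x; this is not measured.
- cartridge_blue: Loose blue steel gas cartridge, 68 mm in diameter, 150 mm high, 0.5 kg, standing in the cage; origin at the centre of its underside. Leave alone.
- cartridge_grey: Loose grey steel gas cartridge, 68 mm in diameter, 150 mm high, 0.5 kg, standing in the cage; origin at the centre of its underside. Leave alone.
- cartridge_yellow: Loose yellow steel gas cartridge, 68 mm in diameter, 150 mm high, 0.5 kg, standing in the cage; origin at the centre of its underside. Leave alone.
- hammer: Loose hammer, lying on the bench, about 260 mm long; origin under its middle. Leave alone.
- wrench: Loose open-ended wrench, about 180 mm long, lying on the bench; origin under its middle. Leave alone.
- tube_black: Loose black tube offcut, 48 mm in diameter, 50 mm high, standing; origin at the centre of its underside. Leave alone.
- tube_steel: Loose steel tube offcut, 60 mm in diameter, 60 mm high, standing; origin at the centre of its underside. Leave alone.
- chalk_marker: Loose lime-green marker, 90 x 16 x 14 mm, lying; origin at the centre of its underside. Leave alone.

How it is judged:
By the outcome, as a careful person would: the job done as asked, in the order asked, and still so for the second after the job is handed in, with the robot touching nothing.
It also fails if it takes over 58 s, if anything falls off the work surface, if the arm or the gripper's body presses on something with over 40 N, if the wrist force passes 120 N, or if a joint passes its speed limit or range.

## Working session

There is one attempt and no reset: what is moved stays moved. The work goes in short steps, Python scripts to look and compute and a tool call to move; the robot and the scene stay as the last step left them, time stands still between calls to the robot, and variables do not carry over. Pictures are saved under pics/ and viewed, at most 10 in all, crops included, and the job is handed in when it is done.

Besides the shell and the picture viewer there is one more tool, called after "Request:" in YAML: its name, and indented under it one key for each argument. carry_out: Moves the arm, as the interface text tells. Its arguments: {"type":"object","properties":{"motion":{"type":"array","items":{"type":"object","properties":{"grip":{"type":"number"},"x":{"type":"number"},"y":{"type":"number"},"z":{"type":"number"},"turn":{"type":"number"}}}},"grip_force":{"type":"number"}},"required":["motion"]}

```bash
mkdir -p pics
cat > h.py <<'E'
import numpy as np, cv2
from station import r
def cam(n):
    c=r.calibration(n); f=192/np.tan(np.radians(c["vfov"])/2)
    K=np.array([[f,0,c["cx"]],[0,f,c["cy"]],[0,0,1]]); R=cv2.Rodrigues(np.array(c["rvec"],float))[0]
    return K,R,np.array(c["tvec"],float)
def ray(C,u,v):
    K,R,t=C; d=R.T@np.linalg.inv(K)@np.array([u,v,1.]); return -R.T@t,d
def pt(C,u,v,dep):
    o,d=ray(C,u,v); return o+d*dep
def proj(C,p):
    K,R,t=C; q=K@(R@np.array(p)+t); return q[:2]/q[2]
def redball(im,dep,C):
    hsv=cv2.cvtColor(im,cv2.COLOR_RGB2HSV)
    m=((hsv[...,0]<6)|(hsv[...,0]>174))&(hsv[...,1]>150)&(hsv[...,2]>60)
    n,l,s,c=cv2.connectedComponentsWithStats(m.astype(np.uint8))
    out=[]
    for i in range(1,n):
        if s[i,4]>15:
            d=np.median(dep[(l==i)&(dep>0)]) if ((l==i)&(dep>0)).any() else 0
            out.append((c[i].round(1),s[i].tolist(),d,pt(C,*c[i],d+.01).round(4)))
    return out
E
python3 - <<'E'
from h import *
s=r.read_state(); print({k:np.round(v,3).tolist() for k,v in s.items()})
ims=[]
for n in("top","side"):
    C=cam(n); im,d=r.grab_frame(n); np.savez(f"{n}0.npz",im=im,d=d)
    print(n,(-C[1].T@C[2]).round(3),C[0][0,0]); [print(x) for x in redball(im,d,C)]
    cv2.imwrite(f"pics/{n}0.png",cv2.resize(im[...,::-1],(768,576),interpolation=cv2.INTER_CUBIC))
E
```

```text
{'clock': 0.0, 'qpos': [-1.029, 0.508, -0.238, 1.501, 0.126, 1.149, -0.155], 'qvel': [0.0, -0.001, 0.0, 0.002, 0.001, -0.002, 0.001], 'joint_torque': [0.0, -62.06, -2.186, -24.966, 0.013, 0.012, -0.0], 'eef_pos': [0.264, 0.566, 0.23], 'orientation': [0.216, 0.976, -0.001, -0.0], 'force': [-0.136, -0.362, 0.105], 'moment': [0.038, 0.061, -0.027], 'grasp_force': 0.0, 'gripper_width': 0.085}
top [ 0.259 -0.014  1.451] 415.1576193174975
(array([501.5, 174.4]), [485, 150, 27, 56, 877], np.float32(2.1358557), array([ 0.7736, -1.2977, -0.6366]))
(array([236.5, 199.4]), [233, 196, 8, 8, 53], np.float32(1.2818799), array([0.4979, 0.0385, 0.1817]))
(array([ 99. , 305.8]), [76, 299, 45, 16, 215], np.float32(1.3475076), array([0.1717, 0.493 , 0.0512]))
(array([  3.8, 324.4]), [0, 321, 11, 8, 39], np.float32(1.2321229), array([0.1265, 0.7351, 0.1603]))
(array([ 25.4, 353.2]), [0, 331, 60, 44, 1614], np.float32(1.21534), array([0.0443, 0.6618, 0.161 ]))
side [ 0.421 -0.799  1.011] 413.6829428211449
(array([48., 12.]), [39, 1, 17, 25, 321], np.float32(2.7331991), array([-0.7052,  2.0698, -0.176 ]))
(array([129.5,  11.7]), [103, 0, 57, 26, 1290], np.float32(2.7715845), array([-0.1744,  2.0665, -0.1845]))
(array([251.8,   9.8]), [181, 0, 144, 22, 2933], np.float32(2.8198462), array([ 0.6498,  2.0565, -0.1867]))
(array([137.5, 100.5]), [96, 55, 83, 89, 5288], np.float32(1.5249791), array([0.1049, 0.5393, 0.1264]))
(array([253.3, 178.6]), [250, 175, 8, 9, 56], np.float32(1.1693392), array([0.4957, 0.0397, 0.1833]))
```

View pics/top0.png

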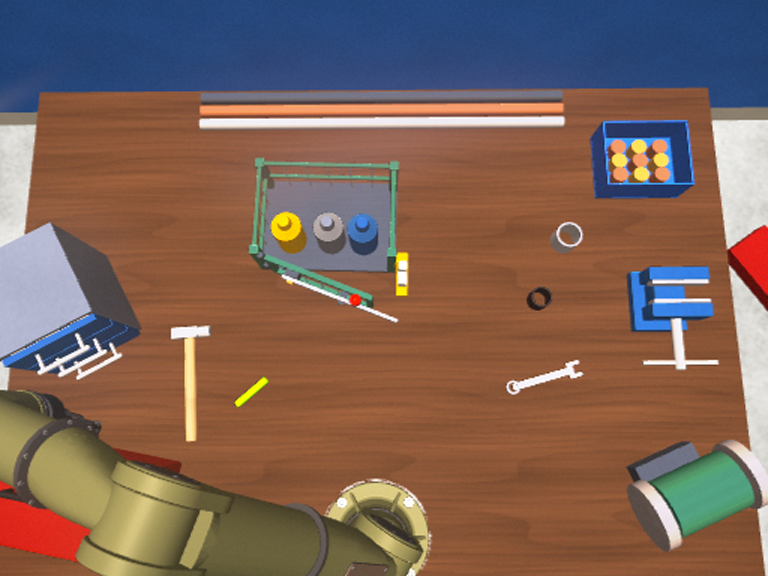

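View pics/side0.png

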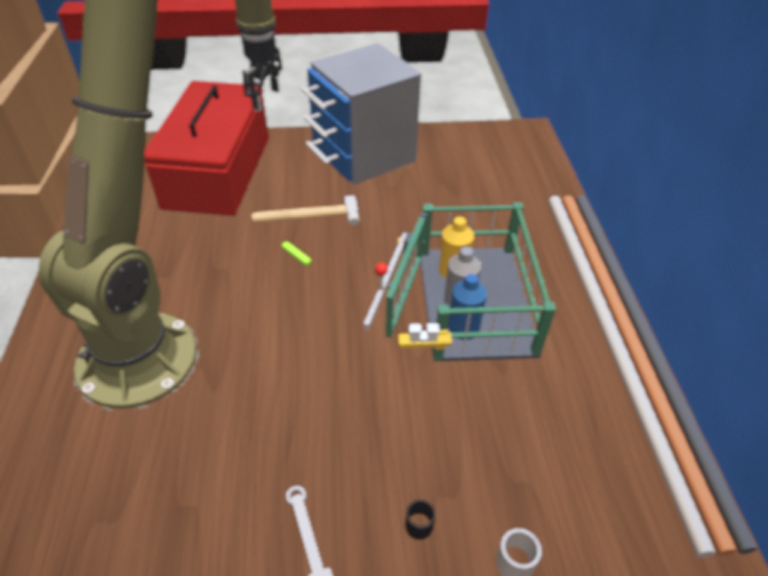

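```bash
cat >> h.py <<'E'
from scipy.spatial.transform import Rotation as Ro
def plan(target,turn=0.,n=None,yaw0=None,p0=None):
    """rows (tool units) from current pose to world target, with total turn in degrees"""
    s=r.read_state(); p=np.array(s["eef_pos"]) if p0 is None else np.array(p0); R=Ro.from_quat(s["orientation"]).as_matrix()
    d=np.array(target)-p; n=n or int(np.ceil(max(np.abs(d).max()/.025,abs(turn)/5)))
    for i in range(n):
        print(((R.T@d)/n/.03).round(2).tolist(),round(turn/n/5,2)); R=R@Ro.from_euler('z',turn/n,degrees=True).as_matrix()
E
python3 - <<'E'
from h import *
s=r.read_state();p=s["eef_pos"]
plan([p[0],p[1],.33],20)
d=np.load("top0.npz");im,dep=d["im"],d["d"];C=cam("top")
cv2.imwrite("pics/crop1.png",cv2.resize(im[95:225,160:285,::-1],None,fx=6,fy=4.6) if 0 else cv2.resize(im[100:220,160:280,::-1],(600,600),interpolation=cv2.INTER_CUBIC))
E
```

```text
[-0.0, -0.0, -0.83] 1.0
[-0.0, -0.0, -0.83] 1.0
[-0.0, -0.0, -0.83] 1.0
[-0.0, -0.0, -0.83] 1.0
```

View pics/crop1.png

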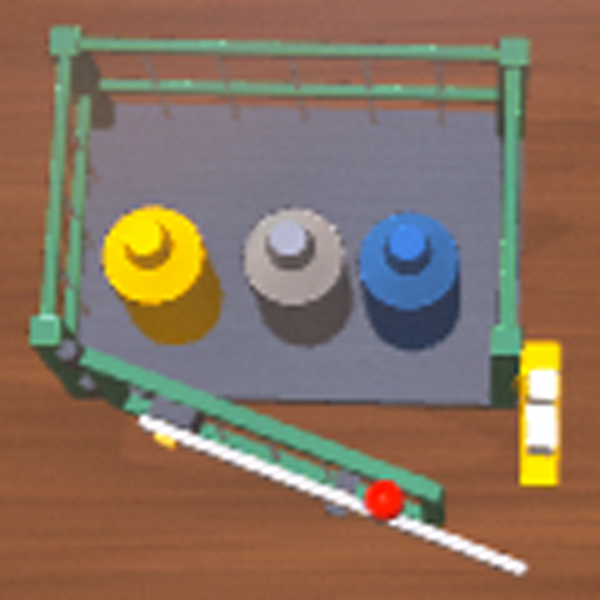

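Request:
carry_out:
  motion:
    - {"z": -1}
    - {"z": -1}
    - {"z": -1, "turn": 1}
    - {"z": -0.5, "turn": 1}
    - {"turn": 1}

```text
$.motion[0]: bad value
```

Request:
carry_out:
  motion:
    - {"x": 0, "y": 0, "z": -1, "turn": 0, "grip": 1}
    - {"x": 0, "y": 0, "z": -1, "turn": 0, "grip": 1}
    - {"x": 0, "y": 0, "z": -1, "turn": 1, "grip": 1}
    - {"x": 0, "y": 0, "z": -0.5, "turn": 1, "grip": 1}
    - {"x": 0, "y": 0, "z": 0, "turn": 1, "grip": 1}

```text
clock: 0.6
eef_pos: [0.2641, 0.5673, 0.3388]
orientation: [0.343, 0.939, 0.002, 0.0]
force: [-0.2, 0.2, -0.1]
gripper_width: 0.0852
grasp_force: 0.0
```

Run:
```python
from h import *
C=cam("top")
def at(u,v,z):
    o,d=ray(C,u,v); return (o+d*(z-o[2])/d[2])
g=lambda x,y,z:at(160+(x+.5)/5-.5,100+(y+.5)/5-.5,z)
P=np.array([g(65,42,.15),g(514,52,.15),g(507,340,.15),g(44,330,.15)]);print(P.round(4))
print("kp",g(540,341,.1),g(540,485,.1),"notch",g(541,403,.125),"block ends",g(541,369,.125),g(541,450,.125))
print("ball",g(383,499,.182),"nose",g(522,568,.125),"bar start",g(142,422,.125))
b=g(383,499,.182)[:2];print("dir bar",np.degrees(np.arctan2(*(g(142,422,.125)-g(522,568,.125))[:2])))
for a,c in((0,1),(3,2)): print("yaw",np.degrees(np.arctan2(*(P[a]-P[c])[:2])))
s=r.read_state();print(s["eef_pos"],s["orientation"])
b=[.498,.039]
plan([b[0],b[1],.33],61)
```

```text
[[ 0.8156  0.2531  0.15  ]
 [ 0.8062 -0.0463  0.15  ]
 [ 0.6081 -0.0396  0.15  ]
 [ 0.617   0.2606  0.15  ]]
kp [ 0.6206844  -0.06274825  0.1       ] [ 0.52206102 -0.061424    0.1       ] notch [ 0.57199294 -0.0619389   0.125     ] block ends [ 0.59496561 -0.06224951  0.125     ] [ 0.54048169 -0.06151285  0.125     ]
ball [0.49793903 0.03924489 0.182     ] nose [ 0.46268287 -0.04819131  0.125     ] bar start [0.5610783  0.19960739 0.125     ]
dir bar 21.65694240432241
yaw 1.795180471874862
yaw 1.692468740078465
[0.26409372 0.56734132 0.3388074 ] [3.43487571e-01 9.39155120e-01 1.98660732e-03 5.65908398e-05]
[-0.79, -0.38, 0.01] 0.55
[-0.8, -0.34, 0.01] 0.55
[-0.82, -0.31, 0.01] 0.55
[-0.83, -0.27, 0.01] 0.55
[-0.85, -0.22, 0.01] 0.55
[-0.86, -0.18, 0.01] 0.55
[-0.86, -0.14, 0.01] 0.55
[-0.87, -0.1, 0.01] 0.55
[-0.87, -0.06, 0.01] 0.55
[-0.88, -0.02, 0.01] 0.55
[-0.88, 0.03, 0.01] 0.55
[-0.87, 0.07, 0.01] 0.55
[-0.87, 0.11, 0.01] 0.55
[-0.86, 0.15, 0.01] 0.55
[-0.85, 0.2, 0.01] 0.55
[-0.84, 0.24, 0.01] 0.55
[-0.83, 0.28, 0.01] 0.55
[-0.82, 0.32, 0.01] 0.55
[-0.8, 0.36, 0.01] 0.55
[-0.78, 0.39, 0.01] 0.55
[-0.76, 0.43, 0.01] 0.55
[-0.74, 0.47, 0.01] 0.55
```

Request:
carry_out:
  motion:
    - {"x": -0.79, "y": -0.38, "z": 0, "turn": 0.55, "grip": 1}
    - {"x": -0.8, "y": -0.34, "z": 0, "turn": 0.55, "grip": 1}
    - {"x": -0.82, "y": -0.31, "z": 0, "turn": 0.55, "grip": 1}
    - {"x": -0.83, "y": -0.27, "z": 0, "turn": 0.55, "grip": 1}
    - {"x": -0.85, "y": -0.22, "z": 0, "turn": 0.55, "grip": 1}

```text
clock: 1.1
eef_pos: [0.3177, 0.4456, 0.3359]
orientation: [0.453, 0.892, -0.0, -0.0]
force: [0.1, -0.3, 0.6]
gripper_width: 0.0858
grasp_force: 0.0
```

Request:
carry_out:
  motion:
    - {"x": -0.86, "y": -0.18, "z": 0, "turn": 0.55, "grip": 1}
    - {"x": -0.86, "y": -0.14, "z": 0, "turn": 0.55, "grip": 1}
    - {"x": -0.87, "y": -0.1, "z": 0, "turn": 0.55, "grip": 1}
    - {"x": -0.87, "y": -0.06, "z": 0, "turn": 0.55, "grip": 1}
    - {"x": -0.88, "y": -0.02, "z": 0, "turn": 0.55, "grip": 1}

```text
clock: 1.6
eef_pos: [0.3715, 0.3259, 0.336]
orientation: [0.556, 0.831, -0.0, -0.0]
force: [0.2, -0.0, -0.3]
gripper_width: 0.0853
grasp_force: 0.0
```

Request:
carry_out:
  motion:
    - {"x": -0.88, "y": 0.03, "z": 0, "turn": 0.55, "grip": 1}
    - {"x": -0.87, "y": 0.07, "z": 0, "turn": 0.55, "grip": 1}
    - {"x": -0.87, "y": 0.11, "z": 0, "turn": 0.55, "grip": 1}
    - {"x": -0.86, "y": 0.15, "z": 0, "turn": 0.55, "grip": 1}
    - {"x": -0.85, "y": 0.2, "z": 0, "turn": 0.55, "grip": 1}

```text
clock: 2.1
eef_pos: [0.4257, 0.2064, 0.336]
orientation: [0.652, 0.759, -0.0, -0.0]
force: [-0.0, -0.5, 0.7]
gripper_width: 0.0852
grasp_force: 0.0
```

Request:
carry_out:
  motion:
    - {"x": -0.84, "y": 0.24, "z": 0, "turn": 0.55, "grip": 1}
    - {"x": -0.83, "y": 0.28, "z": 0, "turn": 0.55, "grip": 1}
    - {"x": -0.82, "y": 0.32, "z": 0, "turn": 0.55, "grip": 1}
    - {"x": -0.8, "y": 0.36, "z": 0, "turn": 0.55, "grip": 1}
    - {"x": -0.78, "y": 0.39, "z": 0, "turn": 0.55, "grip": 1}

```text
clock: 2.6
eef_pos: [0.4804, 0.087, 0.336]
orientation: [0.738, 0.675, -0.0, -0.0]
force: [0.3, 0.4, -0.1]
gripper_width: 0.0852
grasp_force: 0.0
```

Run:
```python
from h import *
s=r.read_state();print(s["clock"],s["eef_pos"],Ro.from_quat(s["orientation"]).as_matrix()[:,1].round(3),np.round(s["qpos"],2))
C=cam("wrist"); im,d=r.grab_frame("wrist"); np.savez("w0.npz",im=im,d=d,K=C[0],R=C[1],t=C[2])
[print(x) for x in redball(im,d,C)]
print((-C[1].T@C[2]).round(3))
cv2.imwrite("pics/w0.png",cv2.resize(im[...,::-1],(768,576),interpolation=cv2.INTER_CUBIC))
```

```text
2.6 [0.48043001 0.08701605 0.33601269] [ 0.996 -0.088 -0.001] [-0.41  0.22  0.23  1.66 -0.05  1.27 -0.26]
(array([274. , 214.6]), [264, 205, 21, 22, 276], np.float32(0.30675882), array([0.4963, 0.0386, 0.1806]))
[0.487 0.153 0.478]
```

View pics/w0.png

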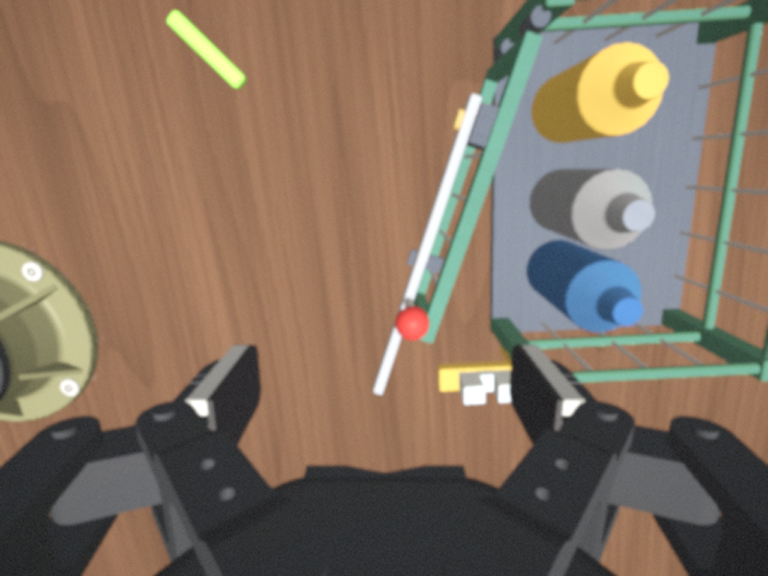

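Run:
```python
from h import *
z=np.load("w0.npz");im,d=z["im"],z["d"];C=(z["K"],z["R"],z["t"])
v,u=np.mgrid[236:276,280:350]
o=-C[1].T@C[2]; D=(np.linalg.inv(C[0])@np.stack([u.ravel(),v.ravel(),np.ones(u.size)])).T@C[1]
P=(o+D*d[v,u].reshape(-1,1)).reshape(u.shape+(3,))
for i in range(0,40,2): print(236+i,' '.join(f"{int(q*1000):4d}" for q in P[i,10:64:2,2]))
print("x row", (P[20,10:64:2,0]*1000).astype(int)); print((P[24,10:64:2,1]*1000).astype(int))
i3=cv2.resize(im[225:280,270:350,::-1],(800,550),interpolation=cv2.INTER_CUBIC); cv2.imwrite("pics/w0c.png",i3)
```

```text
236   -1   -1    0   -1    0    0    0    0    0    0   -1    0   -1   -1    0    0   -1    2    0    0    1   -1    0   65   74   85  350
238    0   -1    0   -1    0    1    0    0   -1    0    0   -2    0    0    0    0    0    0    0    0    0    0    0   63   77   88  350
240   -2    1   -1    0    0    0    0   -2   -2    0    0   -1    2    0    0   -1    0    0    0    0    0    0   -1    0   76   85  349
242    0   -1    0   -2    0    0    0   -1    0    0   78   80   81   82   80   81   81   82   83   83   84   83   84  477   83   87  350
244    0   82   84   84   85   84   85   85   87   85   86   86   87   88   89   89   89   89   90   89   90   91   91   90   90   91  351
246    0    0   90   91   91   91   92   91   92   92   91   92   93   92   92   91   91   93   92   93   92   92   92   92   93   93  351
248    0    0   93   92   91   94   93   93   93   94   94   94   95   95   95   94   95   98   95   96   96   97   97   98   99  347  351
250    0    0   91   91   91   93   92   90   98   98  100  101  102  101  101  102  102  102  102  103  104  103  103  105  10
[... 1234 characters left out ...]
  0  122  124    0    0  353
270   -1    0   -1    0    0    0    0    0    0   -1    0    0    0    0    0    0    0   -1   -2    0    0   -1    0    0    0    0  354
272   -1   -1    0    0    0   -2   -2    0    1   -1    0   -1    0   -1    0    0   -1    0   -1   -1   -2   -1    0   -1    0    0  354
274   -2   -1    0   -1    0    0    0   -1    0    0   -2    0   -1   -1    0   -1    0    0    0    0   -1   -1   -1   -1    0   -1   -2
x row [526 530 524 527 531 534 537 540 542 542 545 548 550 553 556 559 561 568
 571 574 575 575 578 581 584 522 522]
[-126 -127  -72  -72  -72  -73  -73  -74 -129  -61  -55  -56  -56  -57
  -56  -57  -58  -70  -71  -71  -66  -59  -58  -59  -59   76   78]
```

View pics/w0c.png

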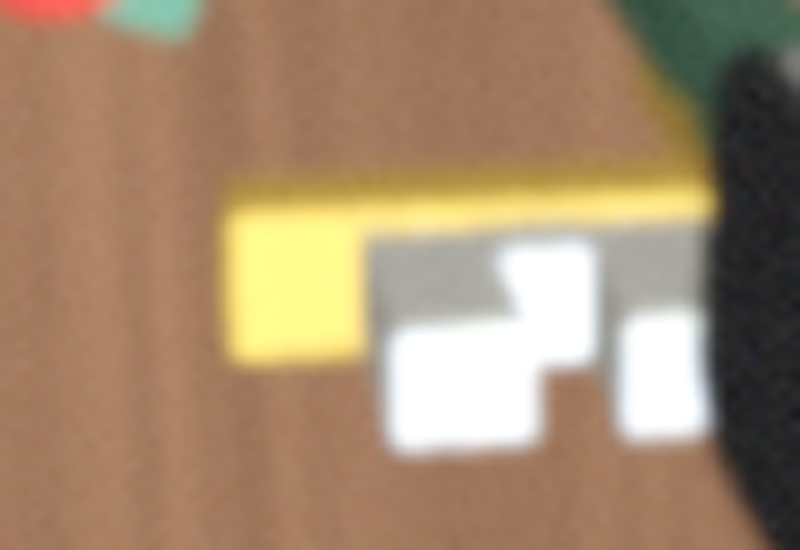

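Run:
```python
from h import *
z=np.load("w0.npz");C=(z["K"],z["R"],z["t"]);im,d=z["im"],z["d"]
def at(u,v,h):
    o,dd=ray(C,u,v); return (o+dd*(h-o[2])/dd[2]).round(4)
for n,u,v,h in(("hump L",308.8,262,.124),("hump R",324.2,262,.124),("notch",328,262,.124),("sh",331.8,262,.124),("brk",292.5,253,.093),("nose",253.5,259,.129),("barstart",317,65.5,.129),("gate tip",287,227,.141),("gate hingeend",352,30,.141)):print(n,at(u,v,h))
plan([.4963,.0386,.245],10)
```

```text
hump L [ 0.5421 -0.0593  0.124 ]
hump R [ 0.5639 -0.0612  0.124 ]
notch [ 0.5693 -0.0617  0.124 ]
sh [ 0.5747 -0.0622  0.124 ]
brk [ 0.5228 -0.0603  0.093 ]
nose [ 0.4647 -0.0447  0.129 ]
barstart [0.5611 0.1978 0.129 ]
gate tip [0.5132 0.0046 0.141 ]
gate hingeend [0.5975 0.2286 0.141 ]
[-0.35, 0.15, 0.76] 0.5
[-0.34, 0.17, 0.76] 0.5
[-0.33, 0.18, 0.76] 0.5
[-0.32, 0.2, 0.76] 0.5
```

Run:
```python
from h import *
plan([.4965,.0387,.162],16.5,8)
```

```text
[-0.17, 0.08, 0.73] 0.41
[-0.17, 0.08, 0.73] 0.41
[-0.17, 0.09, 0.73] 0.41
[-0.16, 0.1, 0.73] 0.41
[-0.16, 0.1, 0.73] 0.41
[-0.16, 0.11, 0.73] 0.41
[-0.15, 0.11, 0.73] 0.41
[-0.15, 0.12, 0.73] 0.41
```

Request:
carry_out:
  motion:
    - {"x": -0.34, "y": 0.16, "z": 0.73, "turn": 0.82, "grip": 1}
    - {"x": -0.33, "y": 0.18, "z": 0.73, "turn": 0.82, "grip": 1}
    - {"x": -0.32, "y": 0.21, "z": 0.73, "turn": 0.82, "grip": 1}
    - {"x": -0.3, "y": 0.23, "z": 0.73, "turn": 0.82, "grip": 1}
    - {"x": 0, "y": 0, "z": 0, "turn": 0, "grip": 1}

```text
clock: 3.15
eef_pos: [0.4943, 0.0441, 0.2461]
orientation: [0.827, 0.563, -0.003, -0.001]
force: [-0.2, 0.0, -0.2]
gripper_width: 0.0855
grasp_force: 0.0
```

Run:
```python
from h import *
s=r.read_state();print(s["clock"],s["eef_pos"],Ro.from_quat(s["orientation"]).as_matrix()[:,1].round(3))
C=cam("wrist"); im,d=r.grab_frame("wrist")
[print(x) for x in redball(im,d,C)]
im,d=r.grab_frame("top");[print(x) for x in redball(im,d,cam("top"))]
plan([.4965,.0387,.162],0,4)
```

```text
3.15 [0.494344   0.04405796 0.24614106] [ 0.93  -0.367 -0.004]
(array([261.7, 204.5]), [246, 190, 33, 32, 644], np.float32(0.20937379), array([0.4965, 0.0384, 0.18  ]))
(array([501.5, 174.4]), [485, 150, 27, 56, 875], np.float32(2.1356316), array([ 0.7737, -1.2977, -0.6363]))
(array([ 56. , 332.8]), [0, 287, 121, 95, 8545], np.float32(1.2308953), array([0.1008, 0.5786, 0.1562]))
[-0.05, 0.03, 0.72] 0.0
[-0.05, 0.03, 0.72] 0.0
[-0.05, 0.03, 0.72] 0.0
[-0.05, 0.03, 0.72] 0.0
```

Request:
carry_out:
  motion:
    - {"x": -0.1, "y": 0.06, "z": 0.7, "turn": 0, "grip": 1}
    - {"x": -0.1, "y": 0.06, "z": 0.7, "turn": 0, "grip": 1}
    - {"x": 0, "y": 0, "z": 0.7, "turn": 0, "grip": 1}
    - {"x": 0, "y": 0, "z": 0.7, "turn": 0, "grip": 1}
    - {"x": 0, "y": 0, "z": 0, "turn": 0, "grip": 1}

```text
clock: 3.75
eef_pos: [0.4961, 0.0396, 0.1638]
orientation: [0.825, 0.565, -0.001, -0.001]
force: [0.3, -0.5, -0.1]
gripper_width: 0.0851
grasp_force: 0.0
```

Request:
carry_out:
  motion:
    - {"x": 0, "y": 0, "z": 0, "turn": 0, "grip": 0.2}
    - {"x": 0, "y": 0, "z": 0, "turn": 0, "grip": 0.2}
    - {"x": 0, "y": 0, "z": 0, "turn": 0, "grip": 0.2}
    - {"x": 0, "y": 0, "z": 0, "turn": 0, "grip": 0.2}
    - {"x": 0, "y": 0, "z": 0, "turn": 0, "grip": 0.2}
  grip_force: 35

```text
clock: 4.25
eef_pos: [0.4973, 0.0386, 0.1656]
orientation: [0.826, 0.564, 0.001, 0.0]
force: [-1.3, -0.8, 6.6]
gripper_width: 0.024
grasp_force: 33.9
```

Request:
carry_out:
  motion:
    - {"x": 0.09, "y": 0, "z": -0.2, "turn": 0, "grip": 0.2}
    - {"x": 0.09, "y": 0, "z": -0.2, "turn": 0, "grip": 0.2}
    - {"x": 0.1, "y": 0, "z": -0.22, "turn": 0, "grip": 0.2}
    - {"x": 0, "y": 0, "z": 0, "turn": 0, "grip": 0.2}

```text
clock: 4.65
eef_pos: [0.5002, 0.0468, 0.184]
orientation: [0.826, 0.564, 0.0, 0.0]
force: [-1.3, -0.9, -2.3]
gripper_width: 0.0238
grasp_force: 34.5
```

Run:
```python
from h import *
for n in("wrist","side"):
    C=cam(n); im,d=r.grab_frame(n); [print(n,x) for x in redball(im,d,C) if abs(x[3][0]-.5)<.1 and abs(x[3][1])<.1]
    if n=="side": c=im[130:230,200:320,::-1]; cv2.imwrite("pics/s1.png",cv2.resize(c,(720,600),interpolation=cv2.INTER_CUBIC))
```

```text
wrist (array([255.8, 248.6]), [231, 226, 52, 51, 1512], np.float32(0.1313086), array([0.4998, 0.0465, 0.1978]))
side (array([254.5, 172. ]), [251, 168, 8, 9, 62], np.float32(1.1613635), array([0.4994, 0.0473, 0.2017]))
```

View pics/s1.png

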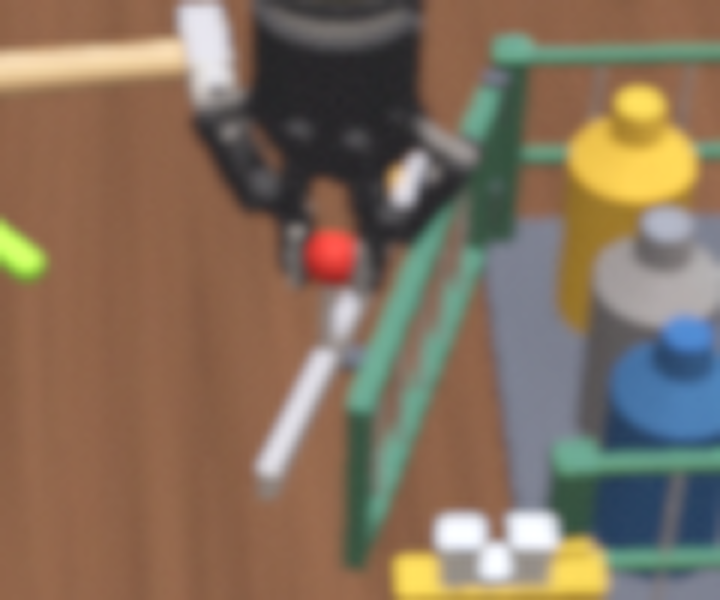

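```bash
cat >> h.py <<'E'
H=np.array([.6057,.248])
def ballxy(th,phi):
    a=.155*np.cos(phi)-.062*np.sin(phi)+.08; c,s=np.cos(th),np.sin(th)
    return H+[-.024*c-a*s,.024*s-a*c]
def gate():
    """theta, phi from TCP (ball held 19 mm behind the TCP)"""
    from scipy.optimize import fsolve
    s=r.read_state(); p=s["eef_pos"]
    d=np.hypot(*(p[:2]-H)); a=np.sqrt(d*d-.024**2)-.08
    th=np.arctan2(H[0]-p[0],H[1]-p[1])-np.arctan2(.024,a+.08)
    return th,a,p,np.round(s["force"],1)
def arc(th0,th1,phi,n):
    R=Ro.from_quat(r.read_state()["orientation"]).as_matrix(); st=(th1-th0)/n
    for i in range(n):
        d=np.r_[ballxy(th0+st*(i+1),phi)-ballxy(th0+st*i,phi),0]
        print((R.T@d/.03).round(3).tolist(),round(np.degrees(st)/5,2)); R=R@Ro.from_euler('z',st).as_matrix()
E
python3 - <<'E'
from h import *
print(gate()); arc(.379,.039,.12,10)
E
```

```text
(np.float64(0.3772456748692848), np.float64(0.1462433232372442), array([0.50004835, 0.04650616, 0.18334733]), array([-0.6, -1.1, -3.1]))
[-0.025, 0.257, 0.0] -0.39
[-0.025, 0.257, 0.0] -0.39
[-0.025, 0.257, 0.0] -0.39
[-0.025, 0.257, 0.0] -0.39
[-0.025, 0.257, 0.0] -0.39
[-0.025, 0.257, 0.0] -0.39
[-0.025, 0.257, 0.0] -0.39
[-0.025, 0.257, 0.0] -0.39
[-0.025, 0.257, 0.0] -0.39
[-0.025, 0.257, 0.0] -0.39
```

Request:
carry_out:
  motion:
    - {"x": -0.025, "y": 0.257, "z": 0, "turn": -0.39, "grip": 0.2}
    - {"x": -0.025, "y": 0.257, "z": 0, "turn": -0.39, "grip": 0.2}
    - {"x": -0.025, "y": 0.257, "z": 0, "turn": -0.39, "grip": 0.2}
    - {"x": -0.025, "y": 0.257, "z": 0, "turn": -0.39, "grip": 0.2}
    - {"x": -0.025, "y": 0.257, "z": 0, "turn": -0.39, "grip": 0.2}

```text
clock: 5.25
eef_pos: [0.5341, 0.0312, 0.1824]
orientation: [0.775, 0.632, -0.002, -0.001]
force: [-4.7, 1.0, -2.8]
gripper_width: 0.024
grasp_force: 34.6
```

Run:
```python
from h import *
print(gate(), r.read_state()["grasp_force"])
C=cam("wrist"); im,d=r.grab_frame("wrist"); print([x for x in redball(im,d,C) if abs(x[3][1])<.1][:2])
```

```text
(np.float64(0.21360527578365113), np.float64(0.1469967798818111), array([0.53412562, 0.03124981, 0.18237505]), array([-4.7,  1. , -2.8])) 34.63688135147095
[(array([255.4, 248.4]), [231, 226, 52, 51, 1537], np.float32(0.1312211), array([0.5337, 0.031 , 0.1962]))]
```

Gate follows, ball firmly held. Continue; add a slight extra lift (1 mm) for the hump.

Request:
carry_out:
  motion:
    - {"x": -0.025, "y": 0.257, "z": -0.04, "turn": -0.39, "grip": 0.2}
    - {"x": -0.025, "y": 0.257, "z": 0, "turn": -0.39, "grip": 0.2}
    - {"x": -0.025, "y": 0.257, "z": 0, "turn": -0.39, "grip": 0.2}
    - {"x": -0.025, "y": 0.257, "z": 0, "turn": -0.39, "grip": 0.2}
    - {"x": -0.025, "y": 0.257, "z": 0, "turn": -0.39, "grip": 0.2}

```text
clock: 5.8
eef_pos: [0.5711, 0.0227, 0.1833]
orientation: [0.718, 0.696, -0.002, -0.002]
force: [-7.1, 0.6, -3.2]
gripper_width: 0.0237
grasp_force: 34.8
```

Run:
```python
from h import *
print(gate(), r.read_state()["grasp_force"])
im,d=r.grab_frame("side"); cv2.imwrite("pics/s2.png",cv2.resize(im[150:240,230:340,::-1],(733,600),interpolation=cv2.INTER_CUBIC))
```

```text
(np.float64(0.04688445477852557), np.float64(0.14667637266540268), array([0.57110267, 0.02269753, 0.18326886]), array([-7.1,  0.6, -3.2])) 34.79877769947052
```

View pics/s2.png

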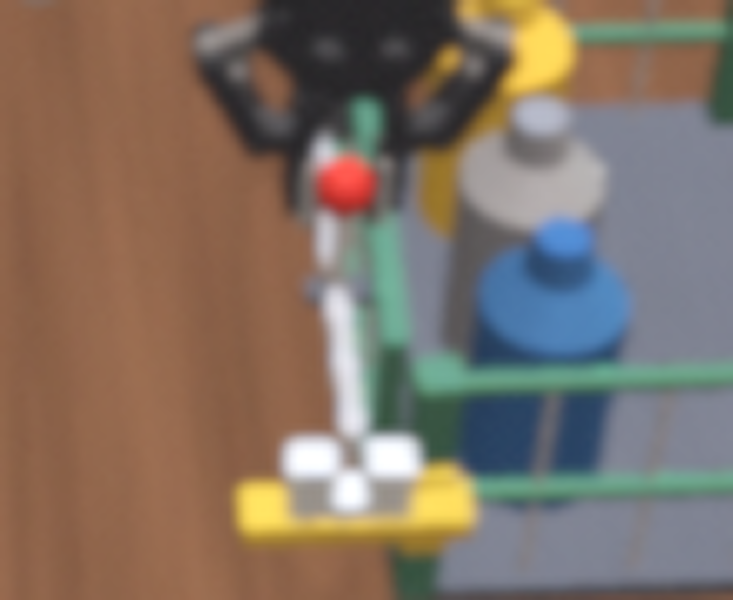

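Request:
carry_out:
  motion:
    - {"x": 0, "y": 0.08, "z": 0, "turn": 0, "grip": 0.2}
    - {"x": -0.05, "y": 0, "z": 0.1, "turn": 0, "grip": 0.2}
    - {"x": -0.05, "y": 0, "z": 0.1, "turn": 0, "grip": 0.2}
    - {"x": 0, "y": 0, "z": 0, "turn": 0, "grip": 0.2}

```text
clock: 6.25
eef_pos: [0.5736, 0.0193, 0.1774]
orientation: [0.719, 0.695, -0.001, -0.001]
force: [-6.1, 0.2, -2.4]
gripper_width: 0.0236
grasp_force: 34.9
```

Run:
```python
from h import *
print(gate())
```

```text
(np.float64(0.03513481407403511), np.float64(0.14971339078471313), array([0.57364554, 0.01927144, 0.17739648]), array([-6.1,  0.2, -2.4]))
```

Request:
carry_out:
  motion:
    - {"x": -0.04, "y": 0, "z": 0.08, "turn": 0, "grip": 0.2}
    - {"x": 0, "y": 0, "z": 0, "turn": 0, "grip": 0.2}

```text
clock: 6.45
eef_pos: [0.5736, 0.0182, 0.1752]
orientation: [0.719, 0.695, -0.001, -0.001]
force: [-7.3, -0.3, -2.4]
gripper_width: 0.0236
grasp_force: 34.9
```

Request:
carry_out:
  motion:
    - {"x": -0.04, "y": 0, "z": 0.08, "turn": 0, "grip": 0.2}
    - {"x": 0, "y": 0, "z": 0, "turn": 0, "grip": 0.2}

```text
clock: 6.65
eef_pos: [0.5737, 0.0171, 0.1729]
orientation: [0.719, 0.695, -0.001, -0.001]
force: [-6.1, -0.1, -2.6]
gripper_width: 0.0239
grasp_force: 34.9
```

Request:
carry_out:
  motion:
    - {"x": -0.035, "y": 0, "z": 0.08, "turn": 0, "grip": 0.2}
    - {"x": 0, "y": 0, "z": 0, "turn": 0, "grip": 0.2}

```text
clock: 6.85
eef_pos: [0.5737, 0.016, 0.1705]
orientation: [0.719, 0.695, -0.001, -0.001]
force: [-5.7, 0.9, -1.5]
gripper_width: 0.0238
grasp_force: 34.9
```

Request:
carry_out:
  motion:
    - {"x": -0.035, "y": 0, "z": 0.08, "turn": 0, "grip": 0.2}
    - {"x": 0, "y": 0, "z": 0, "turn": 0, "grip": 0.2}

```text
clock: 7.05
eef_pos: [0.5737, 0.015, 0.1681]
orientation: [0.719, 0.695, -0.001, -0.001]
force: [-6.4, -0.4, -1.9]
gripper_width: 0.0235
grasp_force: 34.9
```

Request:
carry_out:
  motion:
    - {"x": -0.03, "y": 0, "z": 0.06, "turn": 0, "grip": 0.2}
    - {"x": 0, "y": 0, "z": 0, "turn": 0, "grip": 0.2}

```text
clock: 7.25
eef_pos: [0.5736, 0.0143, 0.1664]
orientation: [0.719, 0.695, -0.001, -0.001]
force: [-5.8, 0.6, -1.7]
gripper_width: 0.0238
grasp_force: 34.9
```

Request:
carry_out:
  motion:
    - {"x": -0.01, "y": 0, "z": 0.04, "turn": 0, "grip": 0.2}
    - {"x": 0, "y": 0, "z": 0, "turn": 0, "grip": 0.2}

```text
clock: 7.45
eef_pos: [0.574, 0.0141, 0.1658]
orientation: [0.719, 0.695, -0.001, -0.001]
force: [-5.7, 1.2, 1.2]
gripper_width: 0.0235
grasp_force: 35.1
```

Run:
```python
from h import *
print(gate())
im,d=r.grab_frame("side"); cv2.imwrite("pics/s3.png",cv2.resize(im[150:240,230:340,::-1],(733,600),interpolation=cv2.INTER_CUBIC))
```

```text
(np.float64(0.03293446352977025), np.float64(0.1548570825594499), array([0.57397952, 0.01406056, 0.16581619]), array([-5.7,  1.2,  1.2]))
```

View pics/s3.png

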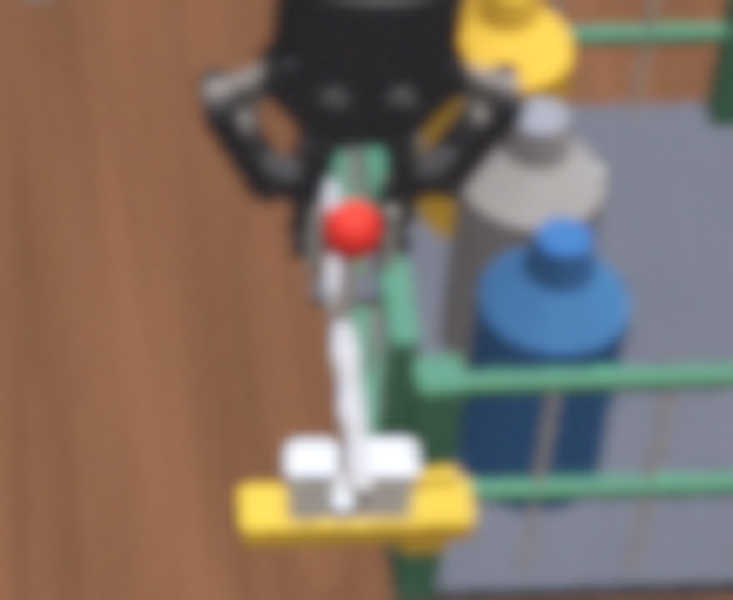

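The bar lies between the hump and shoulder, fully down in the notch (end at pixel 345,495). Next I ease it back against the hump, then let go.

Request:
carry_out:
  motion:
    - {"x": 0, "y": -0.04, "z": 0, "turn": 0, "grip": 0.2}
    - {"x": 0, "y": -0.04, "z": 0, "turn": 0, "grip": 0.2}
    - {"x": 0, "y": 0, "z": 0, "turn": 0, "grip": 0.2}

```text
clock: 7.8
eef_pos: [0.5724, 0.0142, 0.1658]
orientation: [0.719, 0.695, -0.0, -0.001]
force: [-5.3, 2.6, -0.5]
gripper_width: 0.0238
grasp_force: 35.0
```

Request:
carry_out:
  motion:
    - {"x": 0, "y": -0.04, "z": 0, "turn": 0, "grip": 0.2}
    - {"x": 0, "y": 0, "z": 0, "turn": 0, "grip": 0.2}

```text
clock: 8.0
eef_pos: [0.5716, 0.0144, 0.1658]
orientation: [0.718, 0.696, 0.0, -0.0]
force: [-3.8, 2.5, -0.5]
gripper_width: 0.0239
grasp_force: 35.0
```

Request:
carry_out:
  motion:
    - {"x": 0, "y": -0.04, "z": 0, "turn": 0, "grip": 0.2}
    - {"x": 0, "y": 0, "z": 0, "turn": 0, "grip": 0.2}

```text
clock: 8.2
eef_pos: [0.5707, 0.0145, 0.1659]
orientation: [0.718, 0.696, 0.0, -0.0]
force: [-3.3, 4.6, -2.3]
gripper_width: 0.0238
grasp_force: 34.9
```

Request:
carry_out:
  motion:
    - {"x": 0, "y": -0.04, "z": 0, "turn": 0, "grip": 0.2}
    - {"x": 0, "y": 0, "z": 0, "turn": 0, "grip": 0.2}

```text
clock: 8.4
eef_pos: [0.5704, 0.0145, 0.1659]
orientation: [0.718, 0.696, 0.001, 0.0]
force: [1.1, 5.8, -5.0]
gripper_width: 0.0236
grasp_force: 34.8
```

Request:
carry_out:
  motion:
    - {"x": 0, "y": 0, "z": 0, "turn": 0, "grip": 0.5}
    - {"x": 0, "y": 0, "z": 0, "turn": 0, "grip": 0.7}
    - {"x": 0, "y": 0, "z": 0, "turn": 0, "grip": 0.9}
    - {"x": 0, "y": 0, "z": 0, "turn": 0, "grip": 0.9}

```text
clock: 8.8
eef_pos: [0.5698, 0.0131, 0.1662]
orientation: [0.719, 0.695, 0.0, 0.0]
force: [1.3, -0.0, 0.6]
gripper_width: 0.0767
grasp_force: 0.0
```

Request:
carry_out:
  motion:
    - {"x": 0, "y": 0, "z": -0.4, "turn": 0, "grip": 0.9}
    - {"x": 0, "y": 0, "z": -0.8, "turn": 0, "grip": 0.9}
    - {"x": 0, "y": 0, "z": -1, "turn": 0, "grip": 0.9}
    - {"x": 0, "y": 0, "z": -1, "turn": 0, "grip": 0.9}
    - {"x": 0, "y": 0, "z": -1, "turn": 0, "grip": 0.9}

```text
clock: 9.3
eef_pos: [0.5694, 0.0135, 0.2942]
orientation: [0.719, 0.695, 0.0, 0.0]
force: [1.4, 0.3, -1.3]
gripper_width: 0.0771
grasp_force: 0.0
```

Run:
```python
from h import *
C=cam("wrist"); im,d=r.grab_frame("wrist"); print(redball(im,d,C)[:2], r.read_state()["force"])
cs=cam("side"); i2,d2=r.grab_frame("side");[print(x) for x in redball(i2,d2,cs) if abs(x[3][1])<.1]
a=cv2.resize(im[...,::-1],(420,315)); b=cv2.resize(i2[140:240,230:340,::-1],(346,315),interpolation=cv2.INTER_CUBIC)
cv2.imwrite("pics/f.png",np.hstack([a,b]))
```

```text
[(array([257.1, 183.6]), [244, 172, 27, 25, 469], np.float32(0.25401574), array([0.5703, 0.0139, 0.1805]))] [ 2.23806717 -0.61951647  5.04162112]
(array([280.7, 184.1]), [277, 181, 8, 7, 44], np.float32(1.1565278), array([0.5709, 0.013 , 0.1827]))
```

View pics/f.png

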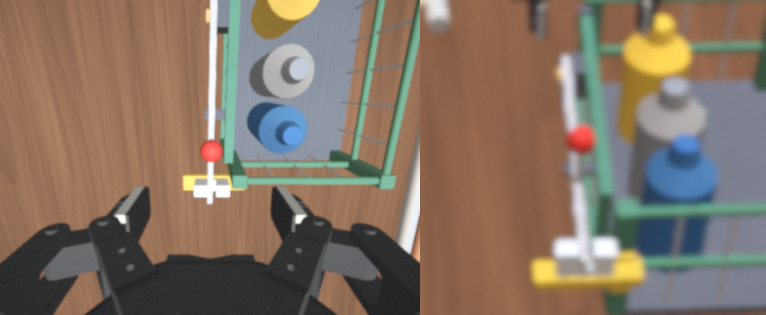

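The gate stayed shut. The ball is still at (0.570, 0.014, 0.182), its bar-down height, and the bar sits in the notch with the gripper clear. I'm handing it in.

```bash
python3 -c "
from station import r
print(r.finish_job())"
```

```text
the job is handed in; nothing more can be done
None
```

The gate is shut and latched: the bar is fully down in the keeper notch and held the gate after I let go. The arm is clear, and I handed the job in at about 9.4 s.

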